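Square up the breakfast boards in their corner tray

TASK

The three light wooden breakfast boards stacked in the steel corner tray are all out of line. Without lifting any of them, tap the stack from its open sides until all three boards are fully home against both raised sides of the tray, edges lined up, still stacked flat.

Things in the scene. Friction and masses are not known exactly. Their poses are not given: they have to be found in the camera images.
- tray: Fixed steel L-corner tray: 3 mm floor, two upright sides 36 mm high, 6 mm thick; other sides open, no lip. Origin: at counter height (z 0) under the centre of a board fully home. x points away from the robot, y to its left (turned up to 17 deg). Far side's inner face at x +60 mm, right side's at y -90; floor from x -124 and to y +164. Open sides are clear 100 mm beyond the boards.
- board_low_center (a point): Lowest light wood breakfast board of the stack, 120 mm along its x, 180 mm along its y, 10 mm thick, 0.1 to 0.2 kg, lacquered, slides easily (friction 0.3), loose; the point is its centre, half-way up. It starts 16 to 50 mm short of home in the tray's -x and +y, turned up to 8 deg. Home: x 0, y 0 in the tray's frame, axes as the tray's, 8 mm above the counter.
- board_mid_center (a point): Middle light wood breakfast board of the stack, 120 mm along its x, 180 mm along its y, 10 mm thick, 0.1 to 0.2 kg, lacquered, slides easily (friction 0.3), loose; the point is its centre, half-way up. It starts 16 to 50 mm short of home in the tray's -x and +y, turned up to 8 deg. Home: x 0, y 0 in the tray's frame, axes as the tray's, 18 mm above the counter.
- board_top_center (a point): Topmost light wood breakfast board of the stack, 120 mm along its x, 180 mm along its y, 10 mm thick, 0.1 to 0.2 kg, lacquered, slides easily (friction 0.3), loose; the point is its centre, half-way up. It starts 16 to 50 mm short of home in the tray's -x and +y, turned up to 8 deg. Home: x 0, y 0 in the tray's frame, axes as the tray's, 28 mm above the counter; its upper face is 33 mm above the counter.
Mind the look-alikes: they are no part of the job. Leave any red look-alike of the part that bears board_top_center alone.

How it is judged:
By the outcome, as a careful person would: the job done as asked, in the order asked, and still so for the second after the job is handed in, with the robot touching nothing.
It also fails if it takes over 43 s, if anything falls off the work surface, if the arm or the gripper's body presses on something with over 40 N, if the wrist force passes 120 N, or if a joint passes its speed limit or range.

ROBOT

A 7-joint arm with a two-finger parallel gripper is mounted at the origin on the work surface. World frame = base frame: x ahead of the robot, y to its left, z up, the work surface at z = 0. Lengths are in m, angles in rad, forces in N, time in s.
With the tool pointing down it reaches from about 0.4 to 0.85 m from the base axis. Payload 4.5 kg.
Tool frame: the origin (TCP) lies midway between the tips of the shut fingers; the grasp point (between the pads) lies 19 mm behind it; z points along the fingers, y is the line along which they close (so a half turn about z gives the same grasp; the last joint's range is limited). The gripper opens to 88 mm and grips with 3 to 60 N. Pads are 18 mm wide; open, the fingers measure 123 mm over their backs; the gripper's body (75 mm by 187 mm) begins 45 mm behind the grasp point.
Start: joints at [1.314, 0.689, -0.195, 1.565, 0.157, 0.902, -0.215], TCP at [0.179, -0.599, 0.239] pointing down, gripper open.
Joint ranges: [-3.01, 3.01], [-0.46, 2.08], [-1.47, 1.51], [0.13, 2.56], [-1, 4.14], [0.04, 2.09], [-2.66, 2.66]. Speed limits (rad/s): [2.57, 2.57, 3.14, 3.14, 3.14, 3.14, 3.14].

INTERFACE

Orientations are given as a unit quaternion [x, y, z, w].
In Python, from plant import r gives the robot as it stands.
- The arm moves only by the tool carry_out, never from a script. Its argument "plan" is a list of rows, each an object with "rot": the turn, a rotation vector about the tool's x, y, z in rad, a list of three; "xyz": the shift along the tool's x, y, z in m, a list of three; "grip": the closure in counts, from 0 (fully open) to 255 (shut). In form: [{"rot": [wx, wy, wz], "xyz": [dx, dy, dz], "grip": grip}, ...]. A call has 1 to 8 rows; each row is the pose to reach, as a shift and turn from the pose commanded when the call began, along the tool's axes at that moment; what a row does not reach only later rows make up. A row lasts 1/12 s, in which the tool goes at most 41.7 mm and 7.16 degrees, less where a joint would pass 70% of its speed; a pose out of reach is approached as far as the arm can. A call with a gripper value outside its range is refused whole. The fingers move at their own pace and stop on an object; "squeeze" is the grip in N (left out, the last holds). Time passes only in rows, so rows that repeat a pose let the fingers close. It gives the time, the measured TCP pose, the force, the opening and the grip force at its end, in the units of the state.
- r.get_state(): the state, without advancing time (a new reading comes with each control period).
- r.snapshot(name): name is "scene" or "top" or "wrist"; returns the picture (400x640x3 uint8, red, green, blue); there is no depth.
- r.camera_params(name): a dict with "fx", "fy", "cx", "cy" (pixels), "position" and "attitude" of the camera in the world; the wrist camera has in their place "hand_eye" (4x4, takes a point from camera to tool coordinates, whose origin is the TCP and whose axes are the flange's). Camera axes: x right, y down, z forward; pixel columns grow to the right and rows downward; lengths in m; the calibration is good to about 2 mm. A picture is of the moment at which its call begins: read the wrist's pose just before it. camera_params takes no time and is no camera call.
- r.finish_job(): hands the job in; it is judged then, once.
The state is a dict: "clock": time; "q": joint angles; "qd": joint speeds; "joint_torque": joint torques, N m; "tool_pos": TCP position; "eef_rot": TCP orientation; "contact_force": force on the tool from outside, world axes, zero at the start; "moment": the same for the moment, N m; "opening": opening from 0.0 (shut) to 1.0 (fully open); "finger_force": force on a finger pad.
Only numpy, scipy, OpenCV 4.12 (cv2) and the standard library are available. Lean on these libraries where they do the work, as an engineer would, in place of code of your own. Each camera call takes 0.05 s, during which the arm holds its last target. There are 200 camera calls.

## Working session

There is one attempt and no reset: what is moved stays moved. The work goes in short steps, Python scripts to look and compute and a tool call to move; the robot and the scene stay as the last step left them, time stands still between calls to the robot, and variables do not carry over. Pictures are saved under pics/ and viewed, at most 10 in all, crops included, and the job is handed in when it is done.

Besides the shell and the picture viewer there is one more tool, called as a command line: name --argument value ..., lists and objects as JSON in quotes. carry_out: Moves the arm, as the interface text tells. Its arguments: {"type":"object","properties":{"plan":{"type":"array"},"squeeze":{"type":"number"}},"required":["plan"]}

```bash
mkdir -p pics; python3 - <<'E'
from plant import r
import cv2
for n in("top","scene"):
    im=r.snapshot(n); cv2.imwrite(f"pics/{n}0.png",im[:,:,::-1]); print(r.camera_params(n))
s=r.get_state(); print({k:s[k] for k in("clock","tool_pos","eef_rot","contact_force","opening")})
E
```

```text
{'fx': 457.4944557662759, 'fy': 457.4944557662759, 'cx': 319.5275447080496, 'cy': 202.1634635505673, 'position': array([ 0.38385532, -0.04441984,  0.68330126]), 'attitude': array([-0.69974066,  0.70807574, -0.04758405,  0.08202141])}
{'fx': 434.6147536633809, 'fy': 434.6147536633809, 'cx': 313.99617757364337, 'cy': 206.6314690786987, 'position': array([0.81223045, 0.28983054, 0.50637562]), 'attitude': array([ 0.3637529 ,  0.8467911 , -0.36113412, -0.14216474])}
{'clock': 0.1, 'tool_pos': array([ 0.17894737, -0.59826259,  0.23800892]), 'eef_rot': array([ 9.89445472e-01,  1.44903433e-01, -2.05515913e-04, -7.81470207e-04]), 'contact_force': array([-0.10920229, -0.41881526, -0.00704066]), 'opening': 1.002812212382116}
```

View pics/top0.png

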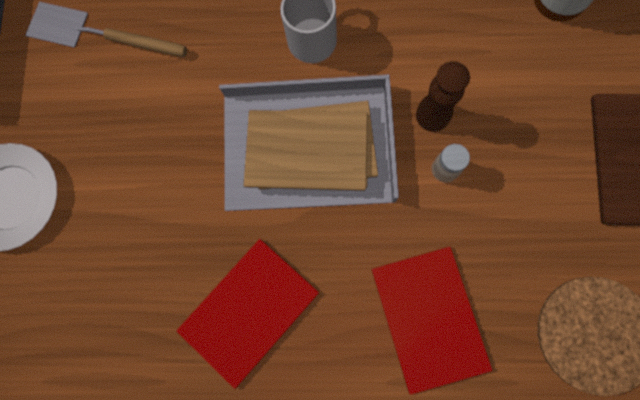

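View pics/scene0.png

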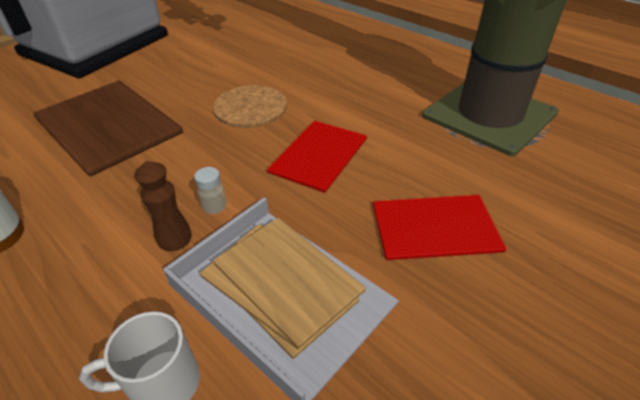

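Top view: tray at about (225–397, 75–210), walls at the top and right, boards around (245–377, 102–190). The two red look-alikes lie nearer the robot. I'll zoom in on the tray.

```bash
cat > h.py <<'E'
from plant import r
import numpy as np
from scipy.spatial.transform import Rotation as R
def ray(n,pts,z):
    c=r.camera_params(n); p=np.atleast_2d(np.array(pts,float))
    d=np.c_[(p[:,0]-c['cx'])/c['fx'],(p[:,1]-c['cy'])/c['fy'],np.ones(len(p))]
    d=R.from_quat(c['attitude']).apply(d)
    return c['position']+d*((z-c['position'][2])/d[:,2])[:,None]
def proj(n,P):
    c=r.camera_params(n); q=R.from_quat(c['attitude']).inv().apply(np.atleast_2d(P)-c['position'])
    return np.c_[q[:,0]/q[:,2]*c['fx']+c['cx'],q[:,1]/q[:,2]*c['fy']+c['cy']]
E
python3 - <<'E'
import cv2,numpy as np
from h import *
im=cv2.imread("pics/top0.png")
cv2.imwrite("pics/c1.png",cv2.resize(im[65:215,215:405],None,fx=4,fy=4,interpolation=cv2.INTER_CUBIC))
print(ray("top",[(225,210),(397,202),(0,0),(640,0)],.003)[:,:2])
E
```

```text
[[ 0.50067699  0.13285363]
 [ 0.50878647 -0.12804222]
 [ 0.87217911  0.53456701]
 [ 0.82862506 -0.52354349]]
```

View pics/c1.png

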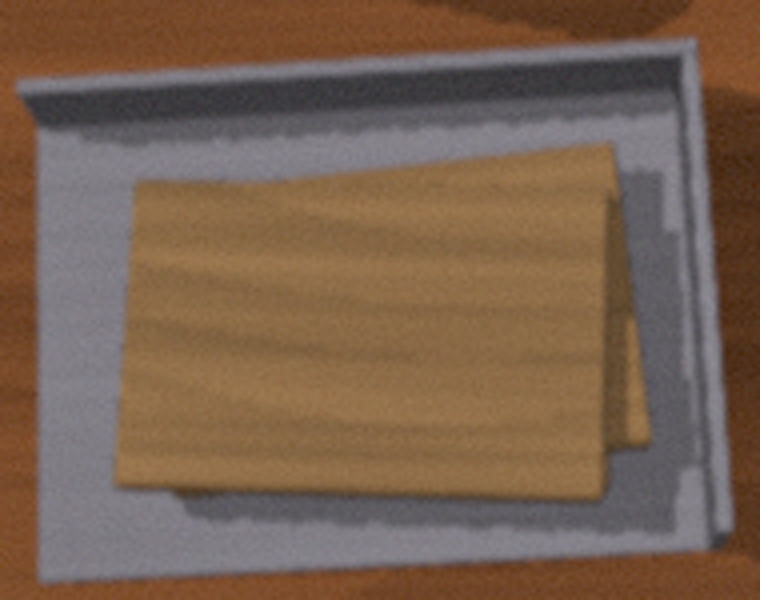

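The crop shows the far wall along the top and the right wall at the right. The top board is at (117–608, 181–498), and a lower, more turned board sticks out at (610,142)–(650,443).

```bash
cat >> h.py <<'E'
def cp(p): return (np.array(p,float)+.5)/4-.5+[215,65]
obs=[((40,580),.003,(-124,164)),((40,128),.003,(60,164)),((683,55),.036,(60,-90)),((715,535),.036,(-124,-90)),((20,93),.036,(60,164))]
W=np.array([ray("top",cp(p),z)[0,:2] for p,z,_ in obs]);L=np.array([l for *_,l in obs])/1000
a=L-L.mean(0);b=W-W.mean(0)
yaw=np.arctan2((a[:,0]*b[:,1]-a[:,1]*b[:,0]).sum(),(a*b).sum())
M=R.from_euler('z',yaw).as_matrix()[:2,:2]; T=W.mean(0)-M@L.mean(0)
def loc(w): return (np.atleast_2d(w)[:,:2]-T)@M
def wor(l): return np.atleast_2d(l)@M.T+T
def shift(l,z,rel):  # tray-frame target mm, tool yaw relative to tray (deg) -> tool-frame move
    s=r.get_state(); q=R.from_quat(s['eef_rot'])
    g=R.from_euler('z',np.degrees(yaw)+rel,degrees=True)*R.from_euler('x',180,degrees=True)
    d=np.r_[wor(np.array(l)/1000)[0],z]-s['tool_pos']
    return q.inv().apply(d).round(4),(q.inv()*g).as_rotvec().round(4)
E
python3 - <<'E'
from h import *
np.set_printoptions(precision=4,suppress=True)
print(np.degrees(yaw),T,(W-wor(L))*1000)
print("top",loc(ray("top",cp([(135,181),(608,192),(603,498),(117,487)]),.033))*1000)
for z in(.013,.023): print(z,loc(ray("top",cp([(611,142),(651,444)]),z))*1000)
print("mug/salt/pepper base",loc(ray("top",[(312,60),(446,178),(433,128)],0))*1000)
print(wor([-.15,0]),shift([-150,0],.12,0))
E
```

```text
1.63378947390785 [ 0.6295 -0.0264] [[ 0.3797 -0.5915]
 [-0.1748 -0.1564]
 [ 0.1541  0.813 ]
 [-0.0426  0.8193]
 [-0.3163 -0.8844]]
top [[  22.8642  119.6842]
 [   8.5839  -58.3743]
 [-108.011   -50.2084]
 [ -95.6278  127.2027]]
0.013 [[ 36.7373 -62.0963]
 [-83.9427 -70.4245]]
0.023 [[ 32.5182 -61.3348]
 [-86.3614 -69.5387]]
mug/salt/pepper base [[ 115.9402   22.0955]
 [ -89.4515 -174.6499]
 [  -9.2386 -161.6001]]
[[ 0.4796 -0.0306]] (array([ 0.4508, -0.4574,  0.1187]), array([-0.0016,  0.0004,  0.2623]))
```

carry_out --plan '[{"rot":[0,0,0.262],"xyz":[0.459,-0.489,0.119],"grip":0},{"rot":[0,0,0.262],"xyz":[0.459,-0.489,0.119],"grip":0},{"rot":[0,0,0.262],"xyz":[0.459,-0.489,0.119],"grip":0},{"rot":[0,0,0.262],"xyz":[0.459,-0.489,0.119],"grip":0},{"rot":[0,0,0.262],"xyz":[0.459,-0.489,0.119],"grip":0},{"rot":[0,0,0.262],"xyz":[0.459,-0.489,0.119],"grip":0},{"rot":[0,0,0.262],"xyz":[0.459,-0.489,0.119],"grip":0},{"rot":[0,0,0.262],"xyz":[0.459,-0.489,0.119],"grip":0}]'

```text
clock: 0.77
tool_pos: [0.3262, -0.3034, 0.1802]
eef_rot: [1.0, 0.014, 0.0, -0.0]
contact_force: [1.2, 0.2, -0.2]
opening: 1.0
finger_force: 0.0
```

```bash
python3 -c "
from h import *
print(r.get_state()['tool_pos'],shift([-150,33],.10,0))"
```

```text
[ 0.3261519  -0.30335521  0.1801976 ] (array([ 0.161 , -0.3013,  0.0802]), array([-0.    , -0.0001, -0.0003]))
```

carry_out --plan '[{"rot":[0,0,0],"xyz":[0.161,-0.301,0.08],"grip":0},{"rot":[0,0,0],"xyz":[0.161,-0.301,0.08],"grip":0},{"rot":[0,0,0],"xyz":[0.161,-0.301,0.08],"grip":0},{"rot":[0,0,0],"xyz":[0.161,-0.301,0.08],"grip":0},{"rot":[0,0,0],"xyz":[0.161,-0.301,0.08],"grip":0},{"rot":[0,0,0],"xyz":[0.161,-0.301,0.08],"grip":0},{"rot":[0,0,0],"xyz":[0.161,-0.301,0.08],"grip":0},{"rot":[0,0,0],"xyz":[0.161,-0.301,0.08],"grip":0}]'

```text
clock: 1.43
tool_pos: [0.471, -0.0126, 0.1037]
eef_rot: [1.0, 0.015, -0.0, 0.0]
contact_force: [1.7, 0.8, 0.3]
opening: 0.997
finger_force: 0.0
```

```bash
python3 -c "
from h import *
print(r.get_state()['tool_pos'],shift([-150,33],.006,0))"
```

```text
[ 0.47103818 -0.012564    0.10370483] (array([ 0.0081, -0.0147,  0.0977]), array([0.0002, 0.0004, 0.0007]))
```

carry_out --plan '[{"rot":[0,0,0],"xyz":[0,0,0.04],"grip":0},{"rot":[0,0,0],"xyz":[0,0,0.075],"grip":0},{"rot":[0,0,0],"xyz":[0,0,0.08],"grip":0},{"rot":[0,0,0],"xyz":[0,0,0.08],"grip":0},{"rot":[0,0,0],"xyz":[0,0,0.08],"grip":0}]'

```text
clock: 1.85
tool_pos: [0.4704, -0.0155, 0.0251]
eef_rot: [1.0, 0.014, -0.0, 0.0]
contact_force: [0.1, -0.8, 1.2]
opening: 1.004
finger_force: 0.0
```

```bash
python3 -c "
from h import *
print(r.get_state()['tool_pos'],loc(r.get_state()['tool_pos'])*1000,shift([-150,33],.007,0))"
```

```text
[ 0.47037329 -0.0154636   0.02514165] [[-158.76356968   15.42535615]] (array([ 0.0088, -0.0176,  0.0181]), array([ 0.0005,  0.0004, -0.001 ]))
```

carry_out --plan '[{"rot":[0,0,0],"xyz":[0,-0.018,0.0175],"grip":0},{"rot":[0,0,0],"xyz":[0,-0.018,0.0175],"grip":0},{"rot":[0,0,0],"xyz":[0.012,-0.018,0.0175],"grip":0},{"rot":[0,0,0],"xyz":[0.024,-0.018,0.0175],"grip":0},{"rot":[0,0,0],"xyz":[0.036,-0.018,0.0175],"grip":0},{"rot":[0,0,0],"xyz":[0.046,-0.018,0.0175],"grip":0},{"rot":[0,0,0],"xyz":[0.056,-0.018,0.0175],"grip":0},{"rot":[0,0,0],"xyz":[0.066,-0.018,0.0175],"grip":0}]'

```text
clock: 2.52
tool_pos: [0.5368, 0.0042, 0.0098]
eef_rot: [1.0, 0.013, 0.001, 0.0]
contact_force: [-1.1, -0.4, -0.6]
opening: 0.998
finger_force: 0.6
```

```bash
python3 -c "
from h import *
print(r.get_state()['tool_pos'],loc(r.get_state()['tool_pos'])*1000,shift([-75,33],.007,0))"
```

```text
[0.53679948 0.00422887 0.00976125] [[-91.80292733  33.21593149]] (array([0.0168, 0.0002, 0.0028]), array([ 0.0001, -0.0019, -0.0015]))
```

carry_out --plan '[{"rot":[0,0,0],"xyz":[0.006,0,0.002],"grip":0},{"rot":[0,0,0],"xyz":[0.01,0,0.002],"grip":0},{"rot":[0,0,0],"xyz":[0.013,0,0.002],"grip":0},{"rot":[0,0,0],"xyz":[0.016,0,0.002],"grip":0},{"rot":[0,0,0],"xyz":[0.018,0,0.002],"grip":0},{"rot":[0,0,0],"xyz":[0.02,0,0.002],"grip":0},{"rot":[0,0,0],"xyz":[0.02,0,0.002],"grip":0}]'

```text
clock: 3.1
tool_pos: [0.5562, 0.0059, 0.0049]
eef_rot: [1.0, 0.014, 0.0, 0.0]
contact_force: [-1.5, -0.3, 1.1]
opening: 0.999
finger_force: 0.6
```

```bash
python3 -c "
from h import *
import cv2
print(r.get_state()['tool_pos'],loc(r.get_state()['tool_pos'])*1000,r.get_state()['contact_force'])
for n in('top','scene'):cv2.imwrite(f'pics/{n}1.png',r.snapshot(n)[:,:,::-1])
a=cv2.imread('pics/scene1.png')[190:400,150:410];cv2.imwrite('pics/s1.png',cv2.resize(a,None,fx=2.8,fy=2.8,interpolation=2))"
```

```text
[0.55615554 0.00585882 0.00490533] [[-72.40826645  34.29335388]] [-1.4792162  -0.32872434  1.14619282]
```

View pics/s1.png

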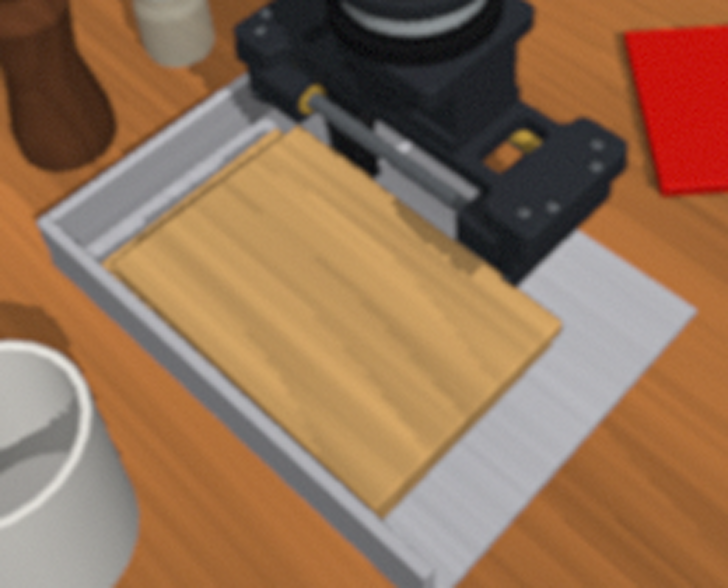

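The boards are almost at the far wall, square and stacked flat, with the remaining gap to the right wall. I'll keep pressing until the force rises.

carry_out --plan '[{"rot":[0,0,0],"xyz":[0.002,0,-0.001],"grip":0},{"rot":[0,0,0],"xyz":[0.003,0,-0.001],"grip":0},{"rot":[0,0,0],"xyz":[0.004,0,-0.001],"grip":0},{"rot":[0,0,0],"xyz":[0.005,0,-0.001],"grip":0}]'

```text
clock: 3.53
tool_pos: [0.5592, 0.006, 0.0057]
eef_rot: [1.0, 0.015, -0.002, -0.0]
contact_force: [-7.0, -0.1, 2.9]
opening: 0.995
finger_force: 3.1
```

carry_out --plan '[{"rot":[0,0,0],"xyz":[0.001,0,0],"grip":0},{"rot":[0,0,0],"xyz":[0.002,0,0],"grip":0},{"rot":[0,0,0],"xyz":[0.002,0,0],"grip":0}]'

```text
clock: 3.78
tool_pos: [0.5592, 0.0058, 0.0055]
eef_rot: [1.0, 0.015, -0.004, 0.0]
contact_force: [-7.3, -1.0, 4.0]
opening: 0.999
finger_force: 3.8
```

carry_out --plan '[{"rot":[0,0,0],"xyz":[-0.015,0,-0.002],"grip":0},{"rot":[0,0,0],"xyz":[-0.05,0,-0.002],"grip":0},{"rot":[0,0,0],"xyz":[-0.05,0,-0.04],"grip":0},{"rot":[0,0,0],"xyz":[-0.05,0,-0.08],"grip":0},{"rot":[0,0,0],"xyz":[-0.05,0,-0.115],"grip":0},{"rot":[0,0,0],"xyz":[-0.05,0,-0.115],"grip":0}]'

```text
clock: 4.28
tool_pos: [0.518, 0.0044, 0.1267]
eef_rot: [1.0, 0.014, 0.007, -0.0]
contact_force: [0.3, -1.2, 0.1]
opening: 1.003
finger_force: 0.0
```

```bash
python3 -c "
from h import *
s=r.get_state();print(s['q'].round(2),loc(s['tool_pos'])*1000,s['tool_pos'],shift([-8,162],.12,90),shift([-8,162],.12,-90))
import cv2
im=r.snapshot('top');cv2.imwrite('pics/top2.png',im[:,:,::-1])
"
```

```text
[-0.16  0.73  0.1   2.01 -0.18  0.4  -1.46] [[-110.63636711   33.90867348]] [0.51795395 0.00438437 0.1266964 ] (array([ 0.1025, -0.1281,  0.008 ]), array([ 0.0105, -0.0103, -1.5711])) (array([ 0.1025, -0.1281,  0.008 ]), array([-0.0103, -0.0105,  1.5705]))
```

carry_out --plan '[{"rot":[-0.01,-0.01,1.57],"xyz":[0.096,-0.132,0],"grip":105},{"rot":[-0.01,-0.01,1.57],"xyz":[0.096,-0.132,0],"grip":105},{"rot":[-0.01,-0.01,1.57],"xyz":[0.096,-0.132,0],"grip":105},{"rot":[-0.01,-0.01,1.57],"xyz":[0.096,-0.132,0],"grip":105},{"rot":[-0.01,-0.01,1.57],"xyz":[0.096,-0.132,0],"grip":105},{"rot":[-0.01,-0.01,1.57],"xyz":[0.096,-0.132,0],"grip":105},{"rot":[-0.01,-0.01,1.57],"xyz":[0.096,-0.132,0],"grip":105},{"rot":[-0.01,-0.01,1.57],"xyz":[0.096,-0.132,0],"grip":105}]'

```text
clock: 5.0
tool_pos: [0.6054, 0.1397, 0.1197]
eef_rot: [0.883, -0.469, -0.003, 0.003]
contact_force: [-0.2, 0.4, -0.0]
opening: 0.586
finger_force: 0.0
```

```bash
python3 -c "
from h import *
s=r.get_state();print(s['q'].round(2),loc(s['tool_pos'])*1000,s['opening'],shift([-15,165],.09,-90))
"
```

```text
[-0.54  0.89  0.46  1.69 -0.55  0.71 -2.35] [[-19.3193439  166.65502337]] 0.586020406421826 (array([ 0.0038, -0.003 ,  0.0296]), array([ 0.009 , -0.0009,  0.5661]))
```

View pics/top2.png

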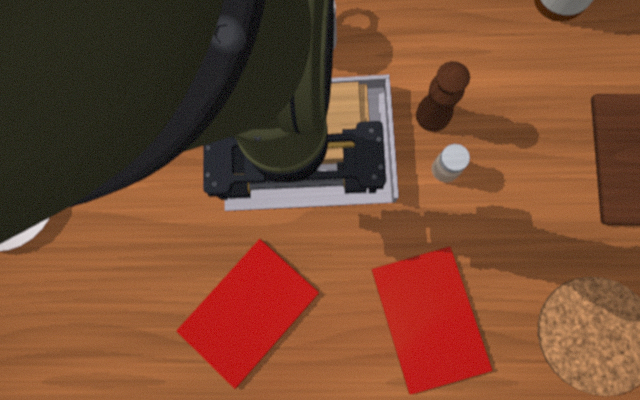

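The top view shows the arm above the tray and the stack at (330–372, 82–190). Joint 7 is nearing its limit this way, so I'll turn the other way.

carry_out --plan '[{"rot":[0,0,-1.0],"xyz":[0,0,0],"grip":105},{"rot":[0,0,-1.0],"xyz":[0,0,0],"grip":105},{"rot":[0,0,-1.0],"xyz":[0,0,0],"grip":105},{"rot":[0,0,-1.0],"xyz":[0,0,0],"grip":105},{"rot":[0,0,-1.0],"xyz":[0,0,0],"grip":105},{"rot":[0,0,-1.0],"xyz":[0,0,0],"grip":105},{"rot":[0,0,-1.0],"xyz":[0,0,0],"grip":105},{"rot":[0,0,-1.0],"xyz":[0,0,0],"grip":105}]'

```text
clock: 5.67
tool_pos: [0.6054, 0.1395, 0.1198]
eef_rot: [1.0, 0.018, -0.004, 0.001]
contact_force: [-0.1, -0.3, -0.2]
opening: 0.589
finger_force: 0.0
```

carry_out --plan '[{"rot":[0,0,-1.0],"xyz":[0,0,0],"grip":105},{"rot":[0,0,-1.0],"xyz":[0,0,0],"grip":105},{"rot":[0,0,-1.0],"xyz":[0,0,0],"grip":105},{"rot":[0,0,-1.0],"xyz":[0,0,0],"grip":105},{"rot":[0,0,-1.0],"xyz":[0,0,0],"grip":105},{"rot":[0,0,-1.0],"xyz":[0,0,0],"grip":105},{"rot":[0,0,-1.0],"xyz":[0,0,0],"grip":105},{"rot":[0,0,-1.0],"xyz":[0,0,0],"grip":105}]'

```text
clock: 6.33
tool_pos: [0.6054, 0.1395, 0.1198]
eef_rot: [0.869, 0.495, -0.004, -0.001]
contact_force: [-0.5, -0.1, 0.2]
opening: 0.587
finger_force: 0.0
```

```bash
python3 -c "
from h import *
s=r.get_state();print(s['q'].round(2),loc(s['tool_pos'])*1000,s['opening'],shift([-15,165],.05,90))
"
```

```text
[-0.25  0.84 -0.09  1.67  0.11  0.65 -0.94] [[-19.32482032 166.49351819]] 0.5874424271181693 (array([0.0015, 0.0049, 0.0698]), array([-0.0075,  0.0043, -0.5643]))
```

carry_out --plan '[{"rot":[-0.007,0.004,-0.564],"xyz":[0.0015,0.005,0.015],"grip":105},{"rot":[-0.007,0.004,-0.564],"xyz":[0.0015,0.005,0.03],"grip":105},{"rot":[-0.007,0.004,-0.564],"xyz":[0.0015,0.005,0.045],"grip":105},{"rot":[-0.007,0.004,-0.564],"xyz":[0.0015,0.005,0.06],"grip":105},{"rot":[-0.007,0.004,-0.564],"xyz":[0.0015,0.005,0.07],"grip":105},{"rot":[-0.007,0.004,-0.564],"xyz":[0.0015,0.005,0.07],"grip":105},{"rot":[-0.007,0.004,-0.564],"xyz":[0.0015,0.005,0.07],"grip":105}]'

```text
clock: 6.92
tool_pos: [0.6094, 0.1378, 0.0497]
eef_rot: [0.7, 0.714, -0.001, -0.001]
contact_force: [0.2, 0.7, -0.2]
opening: 0.591
finger_force: 0.0
```

```bash
python3 -c "
from h import *
s=r.get_state();print(loc(s['tool_pos'])*1000,s['tool_pos'],s['contact_force'],shift([-15,162],.0065,90))
import cv2
a=r.snapshot('scene')[190:400,150:410,::-1];cv2.imwrite('pics/s2.png',cv2.resize(a,None,fx=2.8,fy=2.8,interpolation=2))
"
```

```text
[[-15.46425657 164.6444506 ]] [0.60935995 0.13778046 0.04968211] [ 0.24608755  0.74981435 -0.21412307] (array([-0.0026,  0.0006,  0.0432]), array([-0.002 ,  0.0003, -0.0088]))
```

View pics/s2.png

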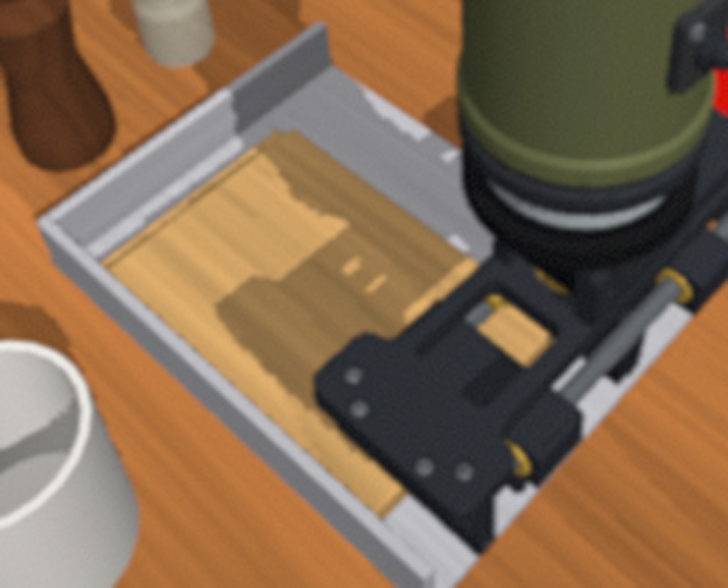

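The stack sits against the far wall, and the fingers are clear of it beyond its +y edge. Next I descend and push.

carry_out --plan '[{"rot":[0,0,-0.009],"xyz":[0,0,0.03],"grip":105},{"rot":[0,0,-0.009],"xyz":[0,0,0.043],"grip":105},{"rot":[0,0,-0.009],"xyz":[0,0,0.043],"grip":105},{"rot":[0,0,-0.009],"xyz":[-0.01,0,0.043],"grip":105},{"rot":[0,0,-0.009],"xyz":[-0.02,0,0.043],"grip":105},{"rot":[0,0,-0.009],"xyz":[-0.03,0,0.043],"grip":105},{"rot":[0,0,-0.009],"xyz":[-0.038,0,0.043],"grip":105},{"rot":[0,0,-0.009],"xyz":[-0.045,0,0.043],"grip":105}]'

```text
clock: 7.63
tool_pos: [0.6114, 0.0911, 0.0088]
eef_rot: [0.697, 0.717, 0.0, 0.001]
contact_force: [1.0, 1.2, -0.5]
opening: 0.592
finger_force: 0.7
```

```bash
python3 -c "
from h import *
s=r.get_state();print(loc(s['tool_pos'])*1000,s['tool_pos'],shift([-15,99],.0065,90))
"
```

```text
[[-14.76271834 117.95983469]] [0.61139223 0.09113483 0.00882201] (array([-0.019 , -0.0003,  0.0023]), array([0.0011, 0.0007, 0.0009]))
```

carry_out --plan '[{"rot":[0,0,0.001],"xyz":[-0.006,0,0.001],"grip":105},{"rot":[0,0,0.001],"xyz":[-0.01,0,0.001],"grip":105},{"rot":[0,0,0.001],"xyz":[-0.013,0,0.001],"grip":105},{"rot":[0,0,0.001],"xyz":[-0.015,0,0.001],"grip":105},{"rot":[0,0,0.001],"xyz":[-0.017,0,0.001],"grip":105},{"rot":[0,0,0.001],"xyz":[-0.018,0,0.001],"grip":105},{"rot":[0,0,0.001],"xyz":[-0.019,0,0.001],"grip":105},{"rot":[0,0,0.001],"xyz":[-0.02,0,0.001],"grip":105}]'

```text
clock: 8.3
tool_pos: [0.6113, 0.0743, 0.007]
eef_rot: [0.696, 0.718, 0.0, -0.0]
contact_force: [-0.8, 5.0, 1.1]
opening: 0.591
finger_force: 2.9
```

```bash
python3 -c "
from h import *
s=r.get_state();print(loc(s['tool_pos'])*1000,s['tool_pos'],s['contact_force'],shift([-15,99],.0065,90))
"
```

```text
[[-15.33121971 101.14867213]] [0.61130326 0.07431429 0.00699678] [-0.80313572  5.00243277  1.10893126] (array([-0.0022,  0.0003,  0.0005]), array([-0.0001, -0.0012,  0.0028]))
```

carry_out --plan '[{"rot":[0,0,0],"xyz":[-0.001,0,0],"grip":105},{"rot":[0,0,0],"xyz":[-0.002,0,0],"grip":105},{"rot":[0,0,0],"xyz":[-0.003,0,0],"grip":105},{"rot":[0,0,0],"xyz":[-0.003,0,0],"grip":105}]'

```text
clock: 8.63
tool_pos: [0.6111, 0.0742, 0.007]
eef_rot: [0.695, 0.719, 0.002, -0.002]
contact_force: [-1.2, 9.0, 1.0]
opening: 0.589
finger_force: 4.3
```

```bash
python3 -c "
from h import *
s=r.get_state();print(loc(s['tool_pos'])*1000,s['tool_pos'],s['contact_force'])
import cv2
a=r.snapshot('scene')[190:400,150:410,::-1];cv2.imwrite('pics/s3.png',cv2.resize(a,None,fx=2.8,fy=2.8,interpolation=2))
"
```

```text
[[-15.51924307 101.00982758]] [0.61111928 0.07417014 0.0070386 ] [-1.19271997  8.96506627  0.98433349]
```

View pics/s3.png

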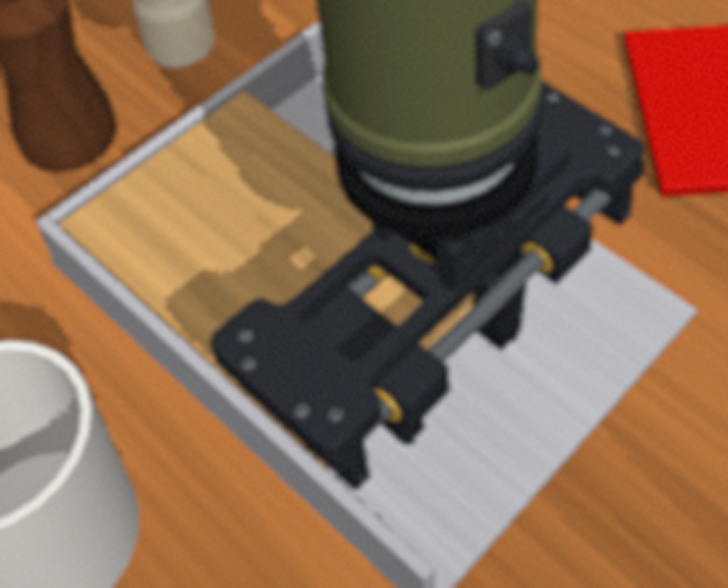

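The stack is firm against the right wall. I'll back off, lift, turn and tap from the near side again.

carry_out --plan '[{"rot":[0,0,0],"xyz":[0.015,0,-0.001],"grip":105},{"rot":[0,0,0],"xyz":[0.045,0,-0.002],"grip":105},{"rot":[0,0,0],"xyz":[0.045,0,-0.04],"grip":105},{"rot":[0,0,0],"xyz":[0.045,0,-0.08],"grip":105},{"rot":[0,0,0],"xyz":[0.045,0,-0.11],"grip":0},{"rot":[0,0,0],"xyz":[0.045,0,-0.11],"grip":0}]'

```text
clock: 9.18
tool_pos: [0.6138, 0.1146, 0.1226]
eef_rot: [0.697, 0.717, 0.003, 0.003]
contact_force: [-0.4, 0.3, -0.2]
opening: 0.716
finger_force: 0.0
```

```bash
python3 -c "
from h import *
s=r.get_state();print(loc(s['tool_pos'])*1000,s['tool_pos'],s['q'].round(2),shift([-130,10],.115,0))
"
```

```text
[[-11.72843889 141.33655044]] [0.61375878 0.11458855 0.12262663] [-0.12  0.84 -0.25  1.67  0.31  0.66 -0.51] (array([-0.1313, -0.1184,  0.0066]), array([ 0.0073, -0.0069,  1.571 ]))
```

carry_out --plan '[{"rot":[0,0,1.571],"xyz":[-0.131,-0.118,0.006],"grip":0},{"rot":[0,0,1.571],"xyz":[-0.131,-0.118,0.006],"grip":0},{"rot":[0,0,1.571],"xyz":[-0.131,-0.118,0.006],"grip":0},{"rot":[0,0,1.571],"xyz":[-0.131,-0.118,0.006],"grip":0},{"rot":[0,0,1.571],"xyz":[-0.131,-0.118,0.006],"grip":0},{"rot":[0,0,1.571],"xyz":[-0.131,-0.118,0.006],"grip":0},{"rot":[0,0,1.571],"xyz":[-0.131,-0.118,0.006],"grip":0},{"rot":[0,0,1.571],"xyz":[-0.131,-0.118,0.006],"grip":0}]'

```text
clock: 9.85
tool_pos: [0.4952, -0.0214, 0.1107]
eef_rot: [0.956, 0.292, -0.001, 0.001]
contact_force: [0.1, 1.4, 0.2]
opening: 1.001
finger_force: 0.0
```

```bash
python3 -c "
from h import *
s=r.get_state();print(loc(s['tool_pos'])*1000,s['tool_pos'],s['q'].round(2),shift([-130,10],.05,0))
"
```

```text
[[-134.09889408    8.78431876]] [ 0.49521729 -0.02139872  0.11074893] [-0.05  0.74 -0.    2.06  0.01  0.34 -1.04] (array([0.0043, 0.0011, 0.0607]), array([0.0017, 0.0027, 0.564 ]))
```

carry_out --plan '[{"rot":[0.002,0.003,0.564],"xyz":[0,0,0.015],"grip":0},{"rot":[0.002,0.003,0.564],"xyz":[0,0,0.03],"grip":0},{"rot":[0.002,0.003,0.564],"xyz":[0,0,0.045],"grip":0},{"rot":[0.002,0.003,0.564],"xyz":[0,0,0.06],"grip":0},{"rot":[0.002,0.003,0.564],"xyz":[0,0,0.075],"grip":0},{"rot":[0.002,0.003,0.564],"xyz":[0,0,0.085],"grip":0},{"rot":[0.002,0.003,0.564],"xyz":[0,0,0.085],"grip":0}]'

```text
clock: 10.43
tool_pos: [0.4945, -0.0204, 0.0242]
eef_rot: [1.0, 0.019, -0.001, -0.001]
contact_force: [0.4, -0.5, 0.6]
opening: 0.998
finger_force: 0.0
```

```bash
python3 -c "
from h import *
s=r.get_state();print(loc(s['tool_pos'])*1000,s['tool_pos'],s['contact_force'],shift([-80,10],.0065,0))
"
```

```text
[[-134.80961992    9.7655463 ]] [ 0.49447887 -0.02043815  0.02417306] [ 0.44906329 -0.48173002  0.61470813] (array([0.0549, 0.0003, 0.0175]), array([-0.0013,  0.0023,  0.0098]))
```

carry_out --plan '[{"rot":[0,0,0.01],"xyz":[0.01,0,0.0175],"grip":0},{"rot":[0,0,0.01],"xyz":[0.025,0,0.0175],"grip":0},{"rot":[0,0,0.01],"xyz":[0.038,0,0.0175],"grip":0},{"rot":[0,0,0.01],"xyz":[0.048,0,0.0175],"grip":0},{"rot":[0,0,0.01],"xyz":[0.056,0,0.0175],"grip":0},{"rot":[0,0,0.01],"xyz":[0.062,0,0.0175],"grip":0},{"rot":[0,0,0.01],"xyz":[0.066,0,0.0175],"grip":0},{"rot":[0,0,0.01],"xyz":[0.067,0,0.0175],"grip":0}]'

```text
clock: 11.1
tool_pos: [0.5601, -0.0175, 0.0086]
eef_rot: [1.0, 0.014, -0.002, -0.001]
contact_force: [-3.5, -0.2, 2.3]
opening: 0.998
finger_force: 2.6
```

```bash
python3 -c "
from h import *
s=r.get_state();print(loc(s['tool_pos'])*1000,s['tool_pos'],s['contact_force'],shift([-80,10],.0065,0))
"
```

```text
[[-69.1787404   10.87952777]] [ 0.56005131 -0.01745341  0.00855882] [-3.54115189 -0.24791637  2.28739151] (array([-0.0108,  0.0009,  0.0021]), array([-0.0022,  0.0046, -0.0003]))
```

carry_out --plan '[{"rot":[0,0,0],"xyz":[0.002,0,0.001],"grip":0},{"rot":[0,0,0],"xyz":[0.004,0,0.001],"grip":0},{"rot":[0,0,0],"xyz":[0.004,0,0.001],"grip":0},{"rot":[0,0,0],"xyz":[-0.015,0,0],"grip":0},{"rot":[0,0,0],"xyz":[-0.05,0,0],"grip":0},{"rot":[0,0,0],"xyz":[-0.06,0,-0.035],"grip":0},{"rot":[0,0,0],"xyz":[-0.06,0,-0.075],"grip":0},{"rot":[0,0,0],"xyz":[-0.06,0,-0.115],"grip":0}]'

```text
clock: 11.77
tool_pos: [0.5003, -0.0194, 0.1243]
eef_rot: [1.0, 0.013, -0.001, -0.001]
contact_force: [1.4, 0.3, 0.4]
opening: 0.999
finger_force: 0.0
```

carry_out --plan '[{"rot":[0,0,0],"xyz":[-0.1,0.25,-0.1],"grip":0},{"rot":[0,0,0],"xyz":[-0.1,0.25,-0.1],"grip":0},{"rot":[0,0,0],"xyz":[-0.1,0.25,-0.1],"grip":0},{"rot":[0,0,0],"xyz":[-0.1,0.25,-0.1],"grip":0},{"rot":[0,0,0],"xyz":[-0.1,0.25,-0.1],"grip":0},{"rot":[0,0,0],"xyz":[-0.1,0.25,-0.1],"grip":0},{"rot":[0,0,0],"xyz":[-0.1,0.25,-0.1],"grip":0}]'

```text
clock: 12.35
tool_pos: [0.4075, -0.2743, 0.2241]
eef_rot: [1.0, 0.013, 0.001, -0.001]
contact_force: [1.3, -0.6, -1.0]
opening: 0.999
finger_force: 0.0
```

```bash
python3 -c "
from h import *
import cv2,numpy as np
s=r.get_state();print(s['clock'],s['tool_pos'])
a=r.snapshot('top')[65:215,215:405,::-1];b=r.snapshot('scene')[210:400,150:410,::-1]
a=cv2.resize(a,None,fx=3,fy=3,interpolation=2);b=cv2.resize(b,(616,450),interpolation=2)
cv2.imwrite('pics/a4.png',a);cv2.imwrite('pics/b4.png',b)
"
```

```text
12.35 [ 0.40751355 -0.27430067  0.22407173]
```

View pics/a4.png

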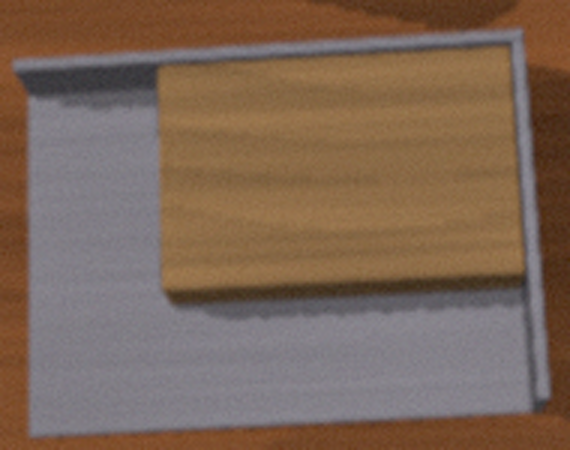

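View pics/b4.png

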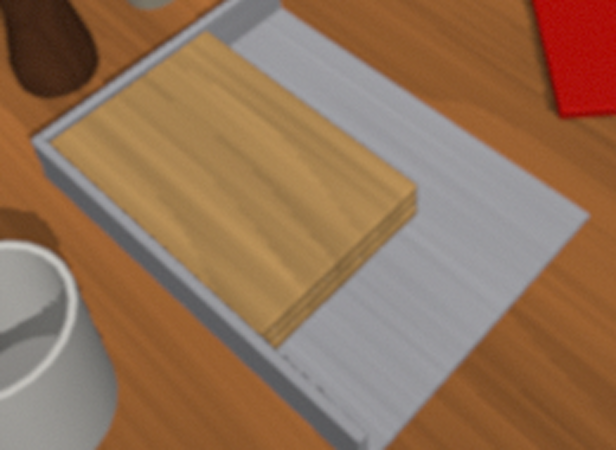

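Both views show all three boards flush, in the corner against both walls, edges aligned. One last numeric check of the top corners.

```bash
python3 -c "
from h import *
p=(np.array([(159,67),(513,46),(524,275),(163,292)])+.5)/3-.5+[215,65]
print((loc(ray('top',p,.033))*1000).round(1))"
```

```text
[[ 58.2  89.7]
 [ 58.9 -89.8]
 [-60.6 -87.7]
 [-60.4  89.5]]
```

Corners match home (±60, ±90) to within about 2 mm, which is as good as the measurement gets.

```bash
python3 -c "
from plant import r
print(r.finish_job())"
```

```text
the job is handed in; nothing more can be done
None
```

All three boards were tapped home against both raised sides of the tray, edges lined up and stacked flat (top board's corners measured within about 2–3 mm of home); handed in at about 12.5 s of the 43 s limit, result not yet reported.

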